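# Find the parts case that rattles and hold it out

### The job

One of the three sealed yellow-lidded parts cases in the tray has a loose part inside: lift them one at a time and shake them lengthwise to find the one that rattles (shake it even if it is the last one left), setting each quiet one gently back upright in the tray. Then hold the rattling case out over the middle of the green hand-over mat, level and still, 10 to 25 cm above the bench, and finish while still holding it there. Never turn a case on its side, and leave everything else on the bench alone.

Things in the scene. Friction and masses are not known exactly. Their poses are not given: they have to be found in the camera images.
- tray: Aluminium tray fixed to the bench, 210 (x) by 410 (y) mm, floor 4 mm thick, rim 12 mm high and 4 mm thick; origin at the centre of its underside on the bench. Three cases stand side by side on it, about 120 mm apart along its y axis, with nothing between them. Beyond it, near the far edge of the bench (0.8 m from the robot), stand an oil bottle, a spray can, a jar, a funnel and a small valve, up to 190 mm tall.
- mat: Round green hand-over mat fixed on the bench, 120 mm across, 4 mm thick, white spot in the middle; origin at the centre of its underside. A screwdriver lies beyond it and to its left, at least 100 mm away.
- place1 (a point): Where the centre (half-way up) of one of three look-alike sealed cases stands at the start, 29 mm above the bench; x and y axes along the case. Each case: rigid, black with a yellow lid, 130 mm long (x), 56 wide (y), 50 tall (z); grasp across the 56. 0.4 to 0.6 kg each; weight tells nothing. The point is fixed to the tray and stays when the case is lifted. Which of the three rattles changes each run.
- place2 (a point): The same for the middle case. In the one case that rattles, a loose 0.22 kg steel part slides lengthwise, up to 42 mm either side of the centre. Tip the case 15 degrees or more lengthwise one way, then the other (or shake it lengthwise) and the part runs from end to end and knocks; tipped less than about 6 degrees it stays where it is.
- place3 (a point): The same for the third case. The rattle can be felt: with the case held level, the moment on the gripper about the case's y axis differs by about 0.13 to 0.18 N m between the loose part lying at one end and at the other. The two quiet cases are packed tight with the same weight in the middle, and their moment changes by less than 0.05.
- wrench: Bystander, not to be disturbed: steel wrench lying flat, 170 mm long; origin in its middle.
Things that resemble listed ones, but are neither listed nor needed, are in the scene too. Of the things shaped like the mat, the green one is meant.

How it is judged:
By the outcome, as a careful person would: the job done as asked, in the order asked, and still so for the second after the job is handed in, while the arm keeps its last pose, push and grip.
It also fails if it takes over 72 s, if anything falls off the work surface, if the arm or the gripper's body presses on something with over 40 N, if the wrist force passes 120 N, or if a joint passes its speed limit or range.

### The arm

A 6-joint arm with a two-finger parallel gripper is mounted at the origin on the work surface. World frame = base frame: x ahead of the robot, y to its left, z up, the work surface at z = 0. Lengths are in m, angles in rad, forces in N, time in s.
With the tool pointing down it reaches from about 0.325 to 0.925 m from the base axis. Payload 3.1 kg.
Tool frame: the origin (TCP) lies between the finger pads; the fingertips stand 14 mm ahead of it and the grasp point (between the pads) lies 5 mm behind it; z points along the fingers, y is the line along which they close (so a half turn about z gives the same grasp; the last joint's range is limited). The gripper opens to 85 mm and grips with 20 to 120 N. Pads are 22 mm wide; open, the fingers measure 114 mm over their backs; the gripper's body (76 mm by 85 mm) begins 54 mm behind the grasp point. The pads swing forward as they close: fully open they stand 13 mm farther back than shut.
Start: joints at [-1.376, 0.217, 1.613, -0, 1.311, -0.112], TCP at [0.189, -0.596, 0.245] pointing down, gripper open.
Joint ranges: [-2.75, 2.75], [-0.78, 2.1], [0.31, 2.55], [-1.13, 4.27], [0.13, 2.63], [-2.58, 2.58]. Speed limits (rad/s): [2.79, 2.79, 3.14, 3.14, 3.14, 3.14].

### API

Orientations are given as a unit quaternion [w, x, y, z].
In Python, from cell import ctrl, release, gripper_close, telemetry, cams gives the robot as it stands. Calls block until the motion is done:
- ctrl.move_to(position, orientation): joint-space move of the TCP to a pose.
- ctrl.line_to(position, attitude=None, v=0.15): straight line of the TCP; attitude=None keeps the orientation; v is the mean speed in m/s.
- ctrl.movej(angles): joint-space move.
- release() and gripper_close(f_grip=None): open the fingers fully, or close them until they stop; f_grip is the grip in N (None keeps the last).
- ctrl.hold(seconds).
- ctrl.inverse_kinematics(position, orientation): joint angles nearest the present ones, or None.
- telemetry.observe(): the state.
- cams.snapshot(name): name is "scene" or "top" or "wrist"; returns a dict with "color" (400x640x3 uint8, red, green, blue), "intrinsics" (3x3 intrinsics, pixels), "view" (4x4, takes a point from world to camera coordinates); the wrist camera has in their place "T_tool_cam" (4x4, takes a point from camera to tool coordinates, whose origin is the TCP and whose axes are the flange's). Camera axes: x right, y down, z forward; pixel columns grow to the right and rows downward; lengths in m; the calibration is good to about 2 mm. A picture is of the moment at which its call begins: read the wrist's pose just before it. There is no depth.
A pose or a line that the arm cannot do raises ctrl.MotionError and nothing moves.
- ctrl.finish_job(): hands the job in; it is judged then, once.
The state is a dict: "t": time; "joints": joint angles; "qd": joint speeds; "effort": joint torques, N m; "eef_pos": TCP position; "eef_rot": TCP orientation; "force": force on the tool from outside, world axes, zero at the start; "wrist_torque": the same for the moment, N m; "grip_width": finger opening in m; "grasp_force": force on a finger pad.
Only numpy, scipy, OpenCV 4.12 (cv2) and the standard library are available. Lean on these libraries where they do the work, as an engineer would, in place of code of your own. Each camera call takes 0.05 s, during which the arm holds its last target. There are 200 camera calls.

## Working session

There is one attempt and no reset: what is moved stays moved. The work goes in short steps, each a Python script; the robot and the scene stay as the last script left them, time stands still between calls to the robot, and variables do not carry over. Pictures are saved under pics/ and viewed, at most 10 in all, crops included, and the job is handed in when it is done.

```bash
ls; mkdir -p pics; python3 - <<'E'
from cell import ctrl,telemetry,cams
import cv2,numpy as np
o=telemetry.observe();print(o)
for n in("top","scene"):
    s=cams.snapshot(n);cv2.imwrite(f"pics/{n}0.png",s["color"][:,:,::-1]);np.savez(f"{n}0.npz",**s)
    print(s["intrinsics"],s["view"])
E
```

```text
pics
{'t': 0.0, 'joints': array([-1.37621558e+00,  2.17741831e-01,  1.61492637e+00, -6.93573674e-06,
        1.31127422e+00, -1.12160006e-01]), 'qd': array([-0.00114938,  0.00185046, -0.00021706,  0.00163372,  0.00127234,
        0.00082373]), 'effort': array([ 1.67322192e-03, -3.96846306e+01, -3.03850543e+01, -1.61784303e-06,
        9.59883851e-03, -7.33102070e-06]), 'eef_pos': array([ 0.1886137 , -0.59505136,  0.24397992]), 'eef_rot': array([-1.17374961e-03,  9.88260981e-01,  1.52770588e-01, -5.17515974e-05]), 'force': array([-0.38649212, -0.08767013, -0.26630706]), 'wrist_torque': array([ 0.01509415,  0.02637618, -0.00366687]), 'grasp_force': 0.0, 'grip_width': 0.0849512444155464}
[[476.84951495   0.         321.59566901]
 [  0.         476.84951495 198.88446382]
 [  0.           0.           1.        ]] [[ 0.02295604 -0.99970123  0.00839488  0.09555645]
 [-0.99801262 -0.02340856 -0.05850505  0.47380928]
 [ 0.05868408 -0.00703515 -0.99825181  1.222093  ]
 [ 0.          0.          0.          1.        ]]
[[406.91097642   0.         318.07059887]
 [  0.         406.91097642 202.61368096]
 [  0.           0.           1.        ]] [[ 0.48701603  0.87334944 -0.00872565 -0.34174668]
 [ 0.69311356 -0.39254921 -0.6045649  -0.26067406]
 [-0.53142166  0.28838493 -0.7965081   1.28877698]
 [ 0.          0.          0.          1.        ]]
```

View pics/top0.png

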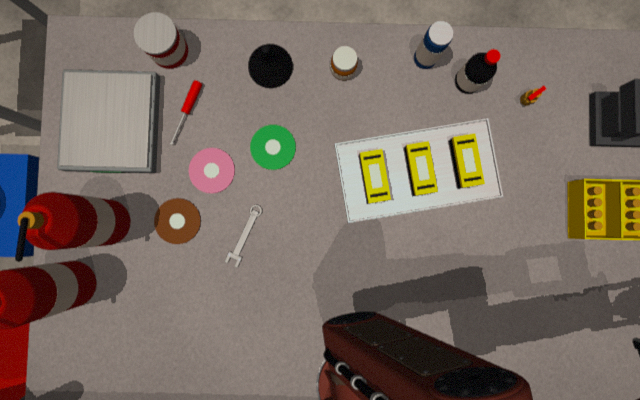

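View pics/scene0.png

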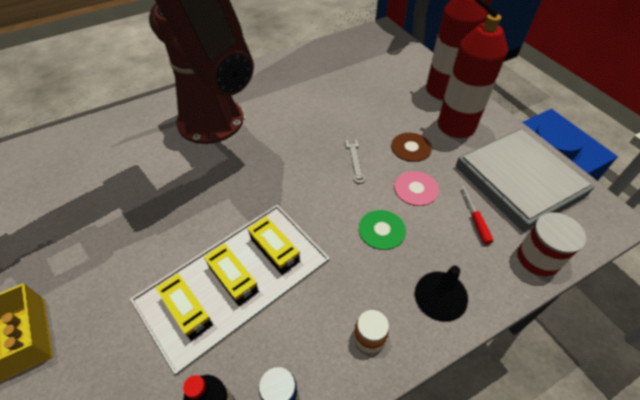

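The top view shows the cases at about (375,176), (421,168) and (467,160), the green mat at (273,147) and the wrench at (244,236). The scene view confirms this: the cases are at (275,243), (230,272) and (184,305), and the mat is at (382,229).

```bash
cat > h.py <<'E'
import cv2,numpy as np
from cell import ctrl,release,gripper_close,telemetry,cams
from scipy.spatial.transform import Rotation as R
def ray(s,uv,z):
    V=s["view"];d=V[:3,:3].T@np.linalg.solve(s["intrinsics"],[*uv,1]);c=-V[:3,:3].T@V[:3,3]
    return c+d*(z-c[2])/d[2]
def quat(yaw,tip=0):  # tool down, x along case at yaw; tip about the tool's y
    return (R.from_euler('z',yaw)*R.from_euler('x',np.pi)*R.from_euler('y',tip)).as_quat()[[3,0,1,2]]
def blobs(s,lo,hi,amin):
    m=cv2.inRange(cv2.cvtColor(s["color"],cv2.COLOR_RGB2HSV),lo,hi)
    m=cv2.morphologyEx(m,cv2.MORPH_CLOSE,np.ones((3,3)))
    return [c for c in cv2.findContours(m,cv2.RETR_EXTERNAL,cv2.CHAIN_APPROX_NONE)[0] if cv2.contourArea(c)>amin]
def rect(s,c,z):
    P=np.array([ray(s,p,z)[:2] for p in c[:,0].astype(float)])
    (x,y),(w,h),a=cv2.minAreaRect((P*1000).astype(np.float32))
    if w<h: w,h,a=h,w,a+90
    return np.array([x,y,w,h,(a+90)%180-90])
E
python3 - <<'E'
from h import *
np.set_printoptions(precision=1,suppress=True)
for n in("top","scene"):
    s=dict(np.load(n+"0.npz"))
    for c in blobs(s,(22,120,80),(35,255,255),300): print(n,"Y",rect(s,c,.054))
    for c in blobs(s,(50,100,50),(85,255,255),300): print(n,"G",rect(s,c,.004))
E
```

```text
top Y [ 461.  -601.9  182.6  154.1   89.7]
top Y [530.7 -25.8 130.7  58.9  10.9]
top Y [ 553.6 -143.1  130.9   59.7   11. ]
top Y [ 576.  -260.1  131.1   60.8   10.9]
top G [605.6 238.5 118.1 116.5 -88.6]
scene Y [ 463.3 -563.8  200.1   92.2   -0.1]
scene Y [ 578.8 -263.1  136.2   56.3   10.7]
scene Y [ 556.7 -146.5  136.3   58.4   10.9]
scene Y [534.1 -29.  135.9  59.   10.8]
scene G [608.  237.2 116.7 115.2  60.5]
```

```bash
cat >> h.py <<'E'
YAW=np.radians(10.9)
C={1:(.532,-.027),2:(.555,-.145),3:(.5775,-.262)}
T=lambda:round(float(telemetry.observe()["t"]),2)
def my():
    ax=[-np.sin(YAW),np.cos(YAW),0];m=[]
    for _ in range(8):
        ctrl.hold(.04);m.append(telemetry.observe()["wrist_torque"]@ax)
    return round(float(np.mean(m)),4)
def pick(i):
    ctrl.move_to([*C[i],.16],quat(YAW));print("above",T())
    ctrl.line_to([*C[i],.031],v=.08)
    gripper_close(80);o=telemetry.observe();print("grip",T(),o["grip_width"],o["grasp_force"],o["eef_pos"])
    np.save("zg.npy",o["eef_pos"])
    assert .05<o["grip_width"]<.062
    ctrl.line_to([*C[i],.15],v=.08);print("up",T(),telemetry.observe()["force"])
def shake(i,n=2):
    p=[*C[i],.15];out=[]
    for a in (1,-1)*n:
        ctrl.move_to(p,quat(YAW,a*np.radians(20)));ctrl.hold(.4)
        ctrl.move_to(p,quat(YAW));ctrl.hold(.4)
        out.append(my())
    print("moment",out,T(),telemetry.observe()["grip_width"])
    return out
def back(i):
    ctrl.line_to([*C[i],.045],v=.1);ctrl.line_to([*C[i],.0315],v=.03)
    print("down",T(),telemetry.observe()["force"])
    release();ctrl.hold(.2);ctrl.line_to([*C[i],.16],v=.12);print("released",T())
E
python3 - <<'E'
from h import *
pick(3);print(shake(3,1))
s=cams.snapshot("scene");cv2.imwrite("pics/s1.png",s["color"][:,:,::-1])
E
```

```text
above 1.98
grip 4.13 0.055057006095122006 87.35072135925293 [ 0.57818292 -0.26253325  0.03174401]
up 5.78 [ 0.27826105 -0.10514886 -3.70232855]
moment [-0.0899, 0.082] 9.71 0.054981441264762815
[-0.0899, 0.082]
```

View pics/s1.png

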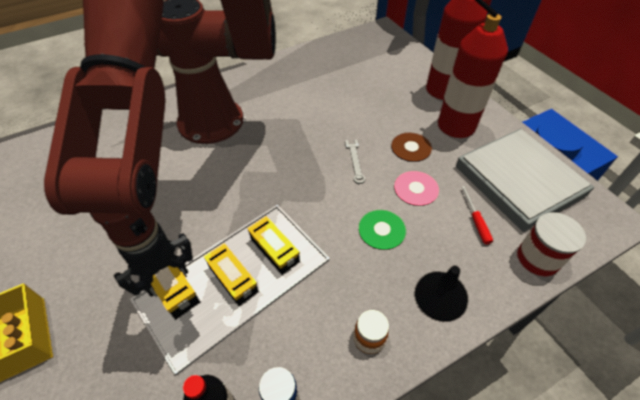

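The case at place 3 is held level at about (172,290). Its moment differs by 0.17 N m between the two ends, which fits the rattling case. I'll repeat the shake to rule out slip, then carry it.

```bash
python3 - <<'E'
from h import *
r=shake(3,1)
assert abs(r[0]-r[1])>.11
ctrl.line_to([*C[3],.18],v=.1)
ctrl.line_to([.607,.238,.18],v=.15);ctrl.hold(.8)
o=telemetry.observe();print(o["t"],o["eef_pos"],o["eef_rot"],o["grip_width"],o["grasp_force"],o["force"])
for n in("scene","top"):
    s=cams.snapshot(n);cv2.imwrite(f"pics/{n}2.png",s["color"][:,:,::-1])
E
```

```text
moment [-0.0794, 0.0823] 13.69 0.05506576765054135
18.4333 [0.60700046 0.23801679 0.17999572] [-2.36398715e-07  9.95478938e-01  9.49825431e-02  5.20166324e-06] 0.054624477488336716 88.6130940914154 [-0.35228548  0.68811429 -5.28150492]
```

View pics/scene2.png

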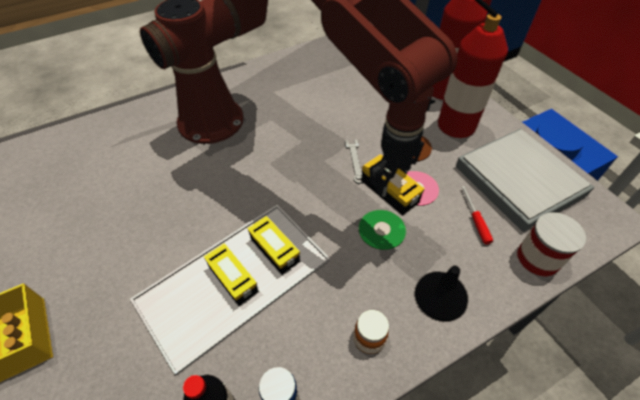

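View pics/top2.png

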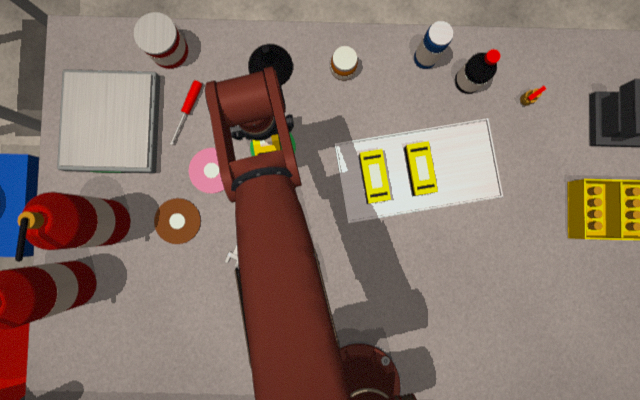

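The case hangs over the green mat: (393,183) in the scene view, and in line with the mat at (270,143) from above. The other two cases are untouched. Next I'll check that it is level in the grip against the calibration.

```bash
python3 - <<'E'
from h import *
s=cams.snapshot("scene");o=telemetry.observe()
c,sn=np.cos(YAW),np.sin(YAW);img=s["color"][:,:,::-1].copy()
def px(x,y,z):
    p=s["view"]@[.607+c*x-sn*y,.238+sn*x+c*y,z,1];q=s["intrinsics"]@p[:3];return q[:2]/q[2]
zc=.18-.0317+.029
img=cv2.resize(img[120:240,330:470],None,fx=5,fy=5,interpolation=cv2.INTER_CUBIC)
for z in(zc+.025,zc-.025):
    P=np.array([(px(a*.065,b*.028,z)-[330,120])*5 for a,b in((1,1),(1,-1),(-1,-1),(-1,1))])
    cv2.polylines(img,[P.astype(np.int32)],True,(255,0,255),1)
cv2.imwrite("pics/lev.png",img);print(o["t"],abs(o["qd"]).max())
E
```

```text
18.5833 0.0010847786789794102
```

View pics/lev.png

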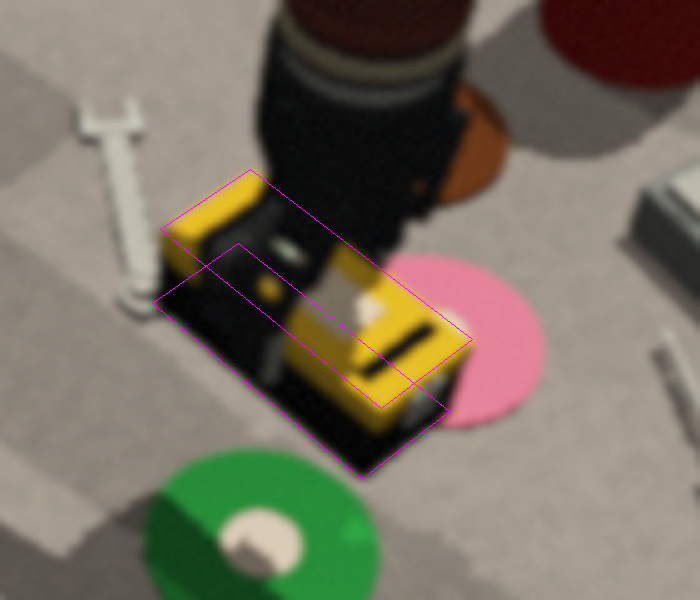

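The predicted level outline matches the case at every corner, for example (250,170), (472,340) and (362,478). It is level, centred and still.

```bash
python3 -c "
from h import *
print(ctrl.finish_job())"
```

```text
the job is handed in; nothing more can be done
None
```

The case at place 3 rattles (its moment changed by about 0.17 N m in the first shake and 0.16 in the second); it was the first one lifted, so the other two stayed untouched, and I handed in at about 19 s with it held level and still over the middle of the green mat, about 15 cm above the bench.

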